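# Set the burnisher's speed selector and start it

## Robot

A 6-joint arm with a two-finger parallel gripper is mounted at the origin on the work surface; the furniture and walls round the work are solid. World frame = base frame: x ahead of the robot, y to its left, z up, the work surface at z = 0. Lengths are in m, angles in rad, forces in N, time in s.
With the tool pointing down it reaches from about 0.375 to 0.975 m from the base axis. Payload 3.8 kg.
Tool frame: the origin (TCP) lies on the centre line of the jaws, within the pads' length; the fingertips stand 14 mm ahead of it and the grasp point (between the pads) lies 5 mm behind it (bot.finger_overhang is the distance from the TCP to the fingertips, in m); y points along the fingers, x is the direction in which the jaws open and shut, and the axes are right-handed (so a half turn about y gives the same grasp; the last joint's range is limited). The gripper opens to 85 mm and grips with 20 to 120 N. Pads are 22 mm wide; open, the fingers measure 114 mm over their backs; the gripper's body (76 mm by 85 mm) begins 54 mm behind the grasp point. The pads swing forward as they close: fully open they stand 13 mm farther back than shut.
Start: joints at [-1.185, 0.264, 1.604, -0, 1.274, -0.037], TCP at [0.277, -0.616, 0.245] pointing down, gripper open.
Joint ranges: [-2.63, 2.63], [-0.94, 2.18], [0.31, 2.57], [-1.31, 4.45], [0, 2.66], [-2.55, 2.55]. Speed limits (rad/s): [2.57, 2.57, 3.14, 3.14, 3.14, 3.14].

## Interface

Orientations are given as a rotation vector (axis times angle).
In Python, from workcell import readout, read_camera, bot, spotter gives the robot as it stands.
- The arm moves only by the tool jog_arm, never from a script. Its argument "increments" is a list of rows, each a list of 7 numbers: the shift along the tool's x, y, z in m, then the turn, a rotation vector about the tool's x, y, z in rad, then the opening, from 0 (shut) to 1 (fully open). A call has 1 to 10 rows; each row shifts and turns the pose as measured when the row begins, along the tool's axes as they then stand; what a row does not reach is not made up. A row lasts 1/8 s, in which the tool goes at most 62.5 mm and 10.7 degrees, less where a joint would pass 70% of its speed; a pose out of reach is approached as far as the arm can. A call with a gripper value outside its range is refused whole. The fingers move at their own pace and stop on an object; "force" is the grip in N (left out, the last holds). Time passes only in rows, so rows that do not move let the fingers close. It gives the time, the measured TCP pose, the force and the opening at its end, in the units of the state.
- readout.read_state(): the state, without advancing time (a new reading comes with each control period).
- read_camera(name): name is "side" or "top"; returns a dict with "img" (420x560x3 uint8, blue, green, red), "range_z" (420x560 float32, m along the optical axis (not along the pixel's ray), 0 where there is no reading), "fx", "fy", "cx", "cy" (pixels), "world_from_camera" (4x4, takes a point from camera to world coordinates). Camera axes: x right, y down, z forward; pixel columns grow to the right and rows downward; lengths in m; the calibration is good to about 2 mm. A picture is of the moment at which its call begins.
- bot.finish_job(): hands the job in, once; it reports no verdict.
Trained networks look in a picture, given as the dict that the camera call returned (one of the last four; its "shot" number tells which), for a name from the list of things; names that differ only in an ending like _2 or _b are one class to them, and where a whole thing is asked for, a point or a joint stands for the part that bears it (a point fixed in the world has none). Each returns a list of dicts, best first, with "p" (0 to 1); they miss things now and then, are a little off and sometimes report something else, mostly with a low value. They report only what shows in the picture. A call takes as long as a camera call.
- spotter.masks_of(picture, thing): "mask" (420x560 bool, what is visible of it) and "location" ([column, row] in pixels, amid what is visible of it).
- spotter.spot_point(picture, thing): "location" ([column, row] in pixels: a listed point, or the origin of a listed thing).
The state is a dict: "time": time; "q": joint angles; "joint_vel": joint speeds; "joint_torque": joint torques, N m; "tool_pos": TCP position; "tcp_rot": TCP orientation; "wrist_force": force on the tool from outside, world axes, zero at the start; "torque": the same for the moment, N m; "width": opening from 0.0 (shut) to 1.0 (fully open).
Only numpy, scipy, OpenCV 4.12 (cv2) and the standard library are available. Lean on these libraries where they do the work, as an engineer would, in place of code of your own. Each camera call takes 0.05 s, during which the arm holds its last target. There are 200 camera calls.

## Task

On the bench burnisher, push the rotary speed selector round clockwise with a fingertip, click by click, to the fifth round mark after the long off mark, without running past it. Then press the start button fully down and let it come back up. Use the fingers only to push: do not pinch the selector, press the button only once the speed is set, and leave the burnisher and the things round it where they stand.

Things in the scene. Friction and masses are not known exactly. Their poses are not given: they have to be found in the camera images.
- burnisher: bench edge burnisher, 2.6 kg, loose on rubber feet: grey housing 150 x 200 mm (its x, y), 70 mm high, with a flat black control panel on top (face at z = 70 mm) and a wooden mandrel (40 mm up) sticking 65 mm out of its -y end. Origin under the housing's centre at table height, z up; at yaw 0 its +x points away from the robot and +y to the robot's left
- off_mark (a point): middle of mark 0 (off), a long white bar on the panel. Eight white marks lie about 55 mm round the selector's axis, 30 degrees apart: mark 0 this bar, then clockwise from above marks 1 to 7, round dots of 6 mm. Mark k lies in the direction 105 - 30 k degrees from the axis, measured from the burnisher's +x toward its +y
- selector (a joint): angle of the selector in rad, 0 at the off mark, growing clockwise seen from above; one click is 0.5236 rad, mark k is at 0.5236 k; it turns from mark 0 to 7. A spring detent holds it at each mark and, once it is past half-way between two marks, carries it on to the next; about 0.1 N m (3 to 4 N near the nose) moves it over a click. It starts at mark 0, 1, 2 or 3
- selector_axis (a point): point on the selector's axis of rotation at the height of the panel's face; on the burnisher at x = 0, y = -45 mm, z = 70 mm. The axis is vertical
- selector_nose (a point): top of the outer end of the selector's nose, 43 mm from the axis, 28 mm above the panel's face. The selector is a straight grey bar 13 mm wide, 5 to 28 mm above the panel, reaching 43 mm from the axis on the nose side (white line on top) and 17 mm on the other, on a round black skirt of radius 23 mm, 5 mm high. Its x axis points from the axis to the nose
- selector_cheek_a: half of the selector's bar on its counter-clockwise side (the face to push for turning clockwise); fixed to the selector. Origin on the axis at the panel's face
- selector_cheek_b: the other half of the selector's bar, on its clockwise side; fixed to the selector. Origin on the axis at the panel's face
- start_button (a joint): travel of the start button in m: 0 up, 0.006 fully down; a spring pushes it back, 1.5 N at first and 5 N when fully down
- start_button_top (a point): centre of the top face of the start button, a grey round button of 32 mm diameter in an aluminium collar 48 mm wide and 12 mm high, on the panel to the left of the selector (burnisher x = 0, y = 66 mm); its top stands 22 mm above the panel and it moves straight down
- edge_beveler: edge beveller lying on the table to the left of the burnisher, 180 mm long with a 26 mm wooden handle; origin under its middle; to be left alone
- thread_spool: wooden spool of pale thread, 58 mm wide, 51 mm high, upright to the left of the burnisher; origin under its middle; to be left alone
- beeswax: yellow beeswax block 35 x 52 x 17 mm on the robot's side of the burnisher; origin under its middle; to be left alone
- key_fob: brown leather key fob 29 x 97 x 6 mm on the robot's side of the burnisher; origin under its middle; to be left alone

How it is judged:
By the outcome, as a careful person would: the job done as asked, in the order asked, and still so for the second after the job is handed in, with the robot touching nothing.
It also fails if it takes over 58 s, if anything falls off the work surface, if the arm or the gripper's body presses on something with over 40 N, if the wrist force passes 120 N, or if a joint passes its speed limit or range.

## Working session

There is one attempt and no reset: what is moved stays moved. The work goes in short steps, Python scripts to look and compute and a tool call to move; the robot and the scene stay as the last step left them, time stands still between calls to the robot, and variables do not carry over. Pictures are saved under pics/ and viewed, about 8 in all and at most 12, crops included, and the job is handed in when it is done.

Besides the shell and the picture viewer there is one more tool, called after "Call:" by a JSON object that holds its "op" and its "data". jog_arm: Moves the arm, as the interface text tells. Its arguments: {"type":"object","properties":{"increments":{"type":"array"},"force":{"type":"number"}},"required":["increments"]}

```bash
mkdir -p pics
cat > h.py <<'E'
import numpy as np, cv2
from workcell import readout, read_camera, bot, spotter
from scipy.spatial.transform import Rotation as R
def w(c,px,z=None):
    """pixel -> world: by range, or on plane z"""
    u,v=px; T=np.array(c["world_from_camera"]); d=np.array([(u-c["cx"])/c["fx"],(v-c["cy"])/c["fy"],1])
    if z is None:
        r=c["range_z"][int(round(v)),int(round(u))]
    else: r=(z-T[2,3])/(T[:3,:3]@d)[2]
    return T[:3,:3]@(d*r)+T[:3,3]
def px(c,p):
    T=np.linalg.inv(np.array(c["world_from_camera"])); q=T[:3,:3]@np.array(p)+T[:3,3]
    return np.array([q[0]/q[2]*c["fx"]+c["cx"],q[1]/q[2]*c["fy"]+c["cy"]])
E
python3 - <<'E'
from h import *
np.set_printoptions(precision=4,suppress=True)
s=readout.read_state(); print(s)
for n in("top","side"):
    c=read_camera(n); cv2.imwrite(f"pics/{n}0.png",c["img"]); print(n,np.array(c["world_from_camera"]),c["fx"])
    for t,z in(("off_mark",.07),("selector_axis",.07),("selector_nose",.098),("start_button_top",.092),("burnisher",0)):
        r=spotter.spot_point(c,t)
        for k in r[:2]: print(t,k["p"],k["location"],w(c,k["location"],z),w(c,k["location"]))
E
```

```text
{'time': 0.0, 'q': array([-1.1849,  0.2648,  1.6054,  0.    ,  1.2737, -0.0369]), 'joint_vel': array([ 0.0005, -0.0004,  0.0019, -0.0018,  0.0012, -0.0011]), 'joint_torque': array([ -0.0014, -51.5117, -36.7312,  -0.0002,   0.013 ,   0.    ]), 'tool_pos': array([ 0.2767, -0.6149,  0.2439]), 'tcp_rot': array([-1.3787,  0.8937, -0.8907]), 'wrist_force': array([ 0.614 , -0.0651, -0.2263]), 'torque': array([ 0.0519,  0.0438, -0.0125]), 'width': 0.9981716066610631}
top [[ 0.029  -0.982   0.1866  0.2683]
 [-0.9992 -0.0334 -0.0205 -0.0719]
 [ 0.0263 -0.1858 -0.9822  0.9653]
 [ 0.      0.      0.      1.    ]] 453.9192627299776
off_mark 0.81 [342.2, 195.3] [ 0.4758 -0.2226  0.07  ] [ 0.4761 -0.2228  0.0688]
selector_axis 0.72 [367.8, 250.2] [ 0.3658 -0.2738  0.07  ] [ 0.3731 -0.289   0.0027]
selector_axis 0.56 [365.8, 186.2] [ 0.4965 -0.2709  0.07  ] [ 0.4935 -0.2682  0.082 ]
start_button_top 0.71 [316.2, 186.9] [ 0.486  -0.1671  0.092 ] [ 0.4862 -0.1672  0.091 ]
burnisher 0.72 [339.9, 194.3] [ 0.4941 -0.2293  0.    ] [ 0.4778 -0.2179  0.0696]
side [[ 0.6548  0.4106 -0.6345  1.0508]
 [ 0.7556 -0.3754  0.5368 -0.6093]
 [-0.0178 -0.8309 -0.5561  0.6179]
 [ 0.      0.      0.      1.    ]] 527.1531509729721
off_mark 0.95 [222.9, 248.6] [ 0.4703 -0.2138  0.07  ] [ 0.4739 -0.2162  0.0733]
selector_axis 0.93 [205.1, 274.7] [ 0.5045 -0.2747  0.07  ] [ 0.5119 -0.2793  0.0774]
selector_nose 0.56 [225.5, 266.7] [ 0.5383 -0.2579  0.098 ] [ 0.539  -0.2584  0.0987]
start_button_top 0.6 [253.4, 229.9] [ 0.4876 -0.1605  0.092 ] [ 0.4879 -0.1608  0.0923]
burnisher 0.6 [229.2, 294.0] [ 0.5028 -0.2304  0.    ] [ 0.5664 -0.2743  0.0716]
burnisher 0.44 [160.1, 272.9] [ 0.3766 -0.2891  0.    ] [ 0.4507 -0.3243  0.0679]
```

```bash
cd pics; python3 -c "
import cv2
a=cv2.imread('top0.png')[100:300,220:480];b=cv2.imread('side0.png')[170:370,120:380]
cv2.imwrite('c0.png',cv2.resize(cv2.vconcat([cv2.resize(a,None,fx=2,fy=1.5),cv2.resize(b,None,fx=2,fy=1.5)]),(520,600)) if 0 else cv2.hconcat([cv2.resize(a,(400,308),interpolation=2),cv2.resize(b,(400,308),interpolation=2)]))"
```

```text
(no output)
```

View pics/c0.png

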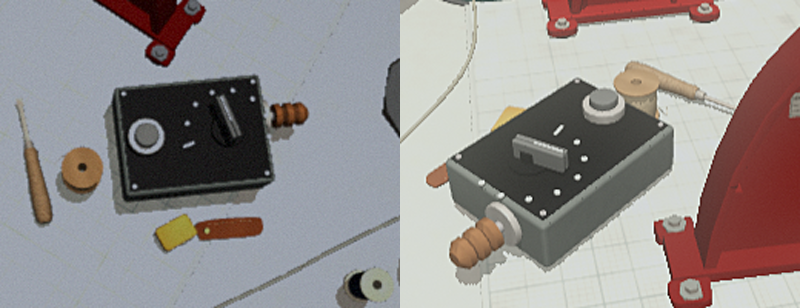

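View pics/top0.png

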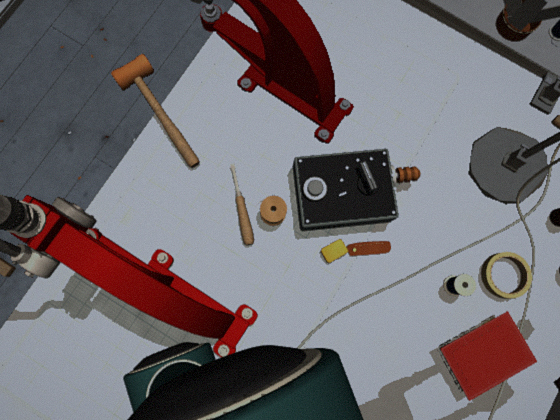

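The burnisher sits near (0.49, -0.23). The nose points away from the robot, and it looks like mark 3. Next I'll refine the burnisher's pose and check the tool axes.

```bash
cat >> h.py <<'E'
def cloud(c,m):
    v,u=np.nonzero(m&(c["range_z"]>0)); r=c["range_z"][v,u]; T=np.array(c["world_from_camera"])
    P=np.stack([(u-c["cx"])/c["fx"]*r,(v-c["cy"])/c["fy"]*r,r],1); return P@T[:3,:3].T+T[:3,3]
def state():
    s=readout.read_state(); M=R.from_rotvec(s["tcp_rot"]).as_matrix(); return s,np.array(s["tool_pos"]),M
def go(pos,yawx):
    """increment (tool axes) to TCP pos with tool x at world angle yawx, tool y down"""
    s,p,M=state(); x=np.array([np.cos(yawx),np.sin(yawx),0]); y=np.array([0,0,-1.]); G=np.stack([x,y,np.cross(x,y)],1)
    return M.T@(np.array(pos)-p), R.from_matrix(M.T@G).as_rotvec()
E
python3 - <<'E'
from h import *
np.set_printoptions(precision=4,suppress=True)
s,p,M=state(); print(M,bot.finger_overhang)
for n in("top","side"):
    c=read_camera(n)
    m=spotter.masks_of(c,"burnisher")[0]; P=cloud(c,m["mask"])
    P=P[(P[:,2]>.06)&(P[:,2]<.11)&(P[:,0]<.62)]
    F=P[P[:,2]<.078]; hull=cv2.minAreaRect((F[:,:2]*1000).astype(np.float32)); print(n,m["p"],hull,np.median(F[:,2]))
    for t in("selector","selector_cheek_a","start_button"):
        for m in spotter.masks_of(c,t)[:2]:
            P=cloud(c,m["mask"]); Q=P[(P[:,2]>.09)]; 
            if len(Q)>5: print(t,m["p"],len(Q),Q.mean(0),cv2.minAreaRect((Q[:,:2]*1000).astype(np.float32)),np.percentile(Q[:,2],90))
    # white dots on panel
    g=c["img"].min(2)>130; P=None
    k,l,st,ce=cv2.connectedComponentsWithStats(g.astype(np.uint8))
    for i in range(1,k):
        if 2<=st[i,4]<60:
            q=w(c,ce[i],.07)
            if abs(q[0]-.49)<.11 and abs(q[1]+.23)<.12: print("dot",st[i,4],ce[i],q[:2])
E
```

```text
[[ 0.4103  0.      0.9119]
 [-0.9119 -0.      0.4103]
 [ 0.     -1.      0.    ]] 0.014
top 0.79 ((495.3874816894531, -233.9259033203125), (150.0079345703125, 207.35841369628906), 7.777151584625244) 0.06822476369355313
selector 0.9 197 [ 0.5119 -0.2694  0.0956] ((512.3955688476562, -269.8384094238281), (57.745113372802734, 13.473153114318848), 23.77883529663086) 0.09794112831866555
selector 0.28 310 [ 0.5027 -0.2317  0.0941] ((491.2232971191406, -217.21304321289062), (59.36577606201172, 127.13678741455078), 22.63197135925293) 0.0975467655749484
selector_cheek_a 0.64 83 [ 0.5093 -0.2665  0.095 ] ((510.3611755371094, -266.5693054199219), (54.14778518676758, 5.849399566650391), 23.778837203979492) 0.09793158889814808
start_button 0.53 111 [ 0.4858 -0.1643  0.0914] ((485.4155578613281, -163.836669921875), (27.65201187133789, 27.38631248474121), 57.65022659301758) 0.09285641639787345
dot 4 [383.5 152.5] [ 0.5697 -0.3083]
dot 4 [357.5 159.5] [ 0.5526 -0.2541]
dot 4 [370.5 158.5] [ 0.5558 -0.2811]
dot 4 [299.5 160.5] [ 0.546  -0.1344]
dot 5 [364. 164.] [ 0.5435 -0.2675]
dot 5 [383.6 163.8] 
[... 1099 characters left out ...]
08985232
start_button 0.42 474 [ 0.5092 -0.2371  0.0948] ((494.7252197265625, -217.69049072265625), (59.60869598388672, 130.2318878173828), 22.352630615234375) 0.09848734489303436
dot 7 [266.     229.4286] [ 0.4779 -0.1244]
dot 6 [273.     230.6667] [ 0.4889 -0.1178]
dot 24 [275.5    237.4167] [ 0.5065 -0.1276]
dot 21 [222.5714 254.    ] [ 0.4815 -0.2229]
dot 11 [234.3636 261.9091] [ 0.5108 -0.221 ]
dot 2 [227.  267.5] [ 0.5138 -0.2384]
dot 12 [239.4167 272.75  ] [ 0.5372 -0.2316]
dot 13 [234.7692 284.6154] [ 0.5541 -0.2542]
dot 15 [221.6 294.4] [ 0.5579 -0.2824]
dot 13 [203.2308 298.7692] [ 0.5471 -0.3085]
dot 13 [212.5385 307.8462] [ 0.5718 -0.3094]
dot 25 [184.52 316.12] [ 0.5583 -0.3492]
```

Call:
{"op": "jog_arm", "data": {"increments": [[-0.03, 0.0, 0.045, 0, 0, 0, 0], [-0.03, 0.005, 0.045, 0, 0, 0, 0], [-0.03, 0.005, 0.045, 0, 0, 0, 0], [-0.03, 0.005, 0.045, 0, 0, 0, 0], [-0.03, 0.005, 0.045, 0, 0, 0, 0], [-0.03, 0.005, 0.045, 0, 0, 0, 0], [-0.03, 0.005, 0.045, 0, 0, 0, 0], [-0.03, 0.005, 0.045, 0, 0, 0, 0]]}}

```text
time: 2.1
tool_pos: [0.513, -0.2437, 0.2106]
tcp_rot: [-1.379, 0.893, -0.905]
wrist_force: [0.0, -0.6, -0.0]
width: 0.0
```

```bash
cat >> h.py <<'E'
AX=np.array([.5024,-.275]); YAW=np.deg2rad(7.4); BT=np.array([.4881,-.1649])
def fing(rad,off,bar_deg):
    """finger centre beside the bar; bar at world angle bar_deg"""
    a=np.deg2rad(bar_deg); return AX+rad*np.array([np.cos(a),np.sin(a)])+off*np.array([-np.sin(a),np.cos(a)])
def rel(bar_deg):
    s,p,M=state(); a=np.deg2rad(bar_deg); d=p[:2]-AX
    print("t",s["time"],"pos",p.round(4),"xdeg",np.rad2deg(np.arctan2(M[1,0],M[0,0])).round(2),"tilt",M[2,1].round(4),"along",(d@[np.cos(a),np.sin(a)]).round(4),"off",(d@[-np.sin(a),np.cos(a)]).round(4),"F",np.round(s["wrist_force"],2),"w",round(s["width"],3))
E
python3 - <<'E'
from h import *
rel(22.4); f=fing(.033,.045,22.4); d,r=go([*f,.15],np.deg2rad(-67.6)); print(d.round(4),r.round(4))
E
```

```text
t 2.1 pos [ 0.513  -0.2437  0.2106] xdeg -66.25 tilt -1.0 along 0.0217 off 0.0249 F [ 0.04 -0.57 -0.04] w 0.0
[-0.0202  0.0605  0.0116] [-0.0024  0.0235  0.0066]
```

Call:
{"op": "jog_arm", "data": {"increments": [[-0.02, 0.03, 0.0115, -0.002, 0.0235, 0.0065, 0], [0, 0.03, 0, 0, 0, 0, 0], [0, 0, 0, 0, 0, 0, 0]]}}

```text
time: 2.48
tool_pos: [0.5184, -0.216, 0.1502]
tcp_rot: [-1.37, 0.91, -0.913]
wrist_force: [-0.8, -0.2, -0.1]
width: -0.001
```

Run:
```python
from h import *
rel(22.4); f=fing(.033,.038,22.4); d,r=go([*f,.096],np.deg2rad(-67.6)); print(d.round(4),r.round(4))
a=read_camera("top")["img"][120:260,270:450];b=read_camera("side")["img"][150:330,140:320]
cv2.imwrite('pics/c1.png',cv2.hconcat([cv2.resize(a,(514,400),interpolation=2)[:,:400],cv2.resize(b,(400,400),interpolation=2)]))
```

```text
t 2.475 pos [ 0.5184 -0.216   0.1502] xdeg -67.25 tilt -1.0 along 0.0373 off 0.0485 F [-0.83 -0.22 -0.1 ] w -0.001
[ 0.0104  0.0542 -0.0045] [-0.0025  0.0062  0.001 ]
```

View pics/c1.png

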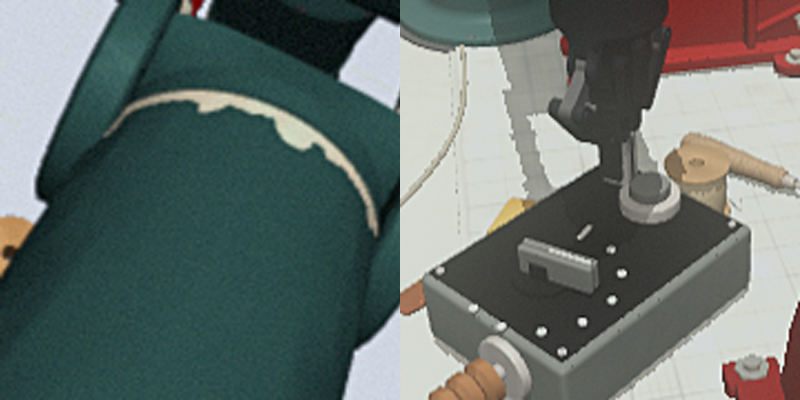

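The top view is blocked by the arm, but the side view shows the shut fingers hanging above the panel between the selector and the button. Next I'll lower them beside the counter-clockwise cheek.

Call:
{"op": "jog_arm", "data": {"increments": [[0.01, 0.02, -0.0045, -0.0025, 0.006, 0.001, 0], [0, 0.02, 0, 0, 0, 0, 0], [0, 0.014, 0, 0, 0, 0, 0], [0, 0, 0, 0, 0, 0, 0]]}}

```text
time: 3.08
tool_pos: [0.5225, -0.2339, 0.1]
tcp_rot: [-1.367, 0.909, -0.931]
wrist_force: [0.4, -0.2, 0.2]
width: -0.002
```

Run:
```python
from h import *
rel(22.4)
b=read_camera("side")["img"][150:330,140:320]
cv2.imwrite('pics/c2.png',cv2.resize(b,(500,500),interpolation=2))
```

```text
t 3.075 pos [ 0.5225 -0.2339  0.1   ] xdeg -67.87 tilt -0.9999 along 0.0343 off 0.0303 F [ 0.42 -0.25  0.19] w -0.002
```

View pics/c2.png

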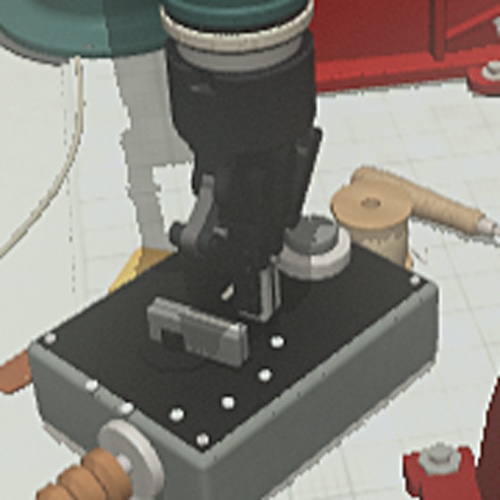

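The fingers are beside the cheek, at crop (260,300). The gap is about 1 cm. I'll approach until they touch.

Call:
{"op": "jog_arm", "data": {"increments": [[0.004, 0.004, 0, 0, 0, 0, 0], [0.003, 0, 0, 0, 0, 0, 0], [0, 0, 0, 0, 0, 0, 0]]}}

```text
time: 3.5
tool_pos: [0.5273, -0.242, 0.0985]
tcp_rot: [-1.366, 0.906, -0.934]
wrist_force: [-0.5, 0.8, 0.4]
width: -0.0
```

```bash
python3 -c "
from h import *
rel(22.4)"
```

```text
t 3.5 pos [ 0.5273 -0.242   0.0985] xdeg -67.88 tilt -0.9998 along 0.0356 off 0.021 F [-0.46  0.78  0.37] w -0.0
```

Call:
{"op": "jog_arm", "data": {"increments": [[0.003, 0, 0.0015, 0, 0.087, 0, 0], [0.003, 0, 0.0015, 0, 0.087, 0, 0], [0, 0, 0, 0, 0, 0, 0]]}}

```text
time: 3.88
tool_pos: [0.5317, -0.2453, 0.0987]
tcp_rot: [-1.296, 1.042, -1.067]
wrist_force: [0.0, 0.3, -0.6]
width: 0.002
```

```bash
cat >> h.py <<'E'
def bar():
    """world angle of the selector bar, from the side camera"""
    c=read_camera("side"); out=[]
    for m in spotter.masks_of(c,"selector")[:1]:
        P=cloud(c,m["mask"]); Q=P[(P[:,2]>.088)&(P[:,2]<.105)&(np.hypot(*(P[:,:2]-AX).T)<.05)]
        vx,vy,_,_=cv2.fitLine((Q[:,:2]*1000).astype(np.float32),cv2.DIST_HUBER,0,.01,.01).ravel()
        out.append((m["p"],len(Q),Q.mean(0).round(4),np.rad2deg(np.arctan(vy/vx)).round(1)))
    for t,z in(("selector_nose",.098),("off_mark",.07),("start_button_top",.092)):
        for k in spotter.spot_point(c,t)[:1]:
            q=w(c,k["location"],z)[:2]; out.append((t,k["p"],q.round(4),np.rad2deg(np.arctan2(*(q-AX)[::-1])).round(1)))
    print(*out,sep="\n"); return c
E
python3 -c "
from h import *
rel(12.4); c=bar()
cv2.imwrite('pics/c3.png',cv2.resize(c['img'][150:330,140:320],(500,500),interpolation=2))"
```

```text
t 3.875 pos [ 0.5317 -0.2453  0.0987] xdeg -78.1 tilt -0.9999 along 0.035 off 0.0227 F [ 0.    0.26 -0.61] w 0.002
(0.7, 356, array([ 0.5199, -0.2731,  0.0954]), np.float32(19.2))
('selector_nose', 0.77, array([ 0.5495, -0.2665]), np.float64(10.2))
('off_mark', 0.97, array([ 0.4813, -0.2216]), np.float64(111.6))
('start_button_top', 0.64, array([ 0.4916, -0.1671]), np.float64(95.7))
```

View pics/c3.png

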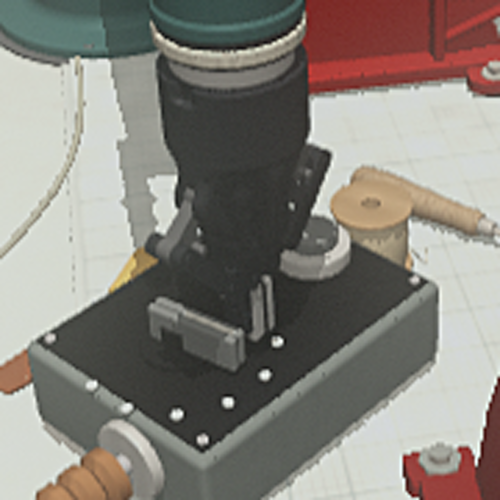

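Call:
{"op": "jog_arm", "data": {"increments": [[0.003, 0, 0, 0, 0, 0, 0], [0.003, 0, 0, 0, 0, 0, 0], [0, 0, 0, 0, 0, 0, 0]]}}

```text
time: 4.5
tool_pos: [0.5336, -0.2518, 0.0992]
tcp_rot: [-1.296, 1.039, -1.067]
wrist_force: [-0.2, -0.1, -0.4]
width: -0.006
```

```bash
python3 -c "
from h import *
rel(12.4); c=bar()"
```

```text
t 4.5 pos [ 0.5336 -0.2518  0.0992] xdeg -78.04 tilt -0.9999 along 0.0355 off 0.016 F [-0.16 -0.14 -0.43] w -0.006
(0.85, 314, array([ 0.521 , -0.2771,  0.0957]), np.float32(4.0))
('selector_nose', 0.75, array([ 0.5404, -0.2718]), np.float64(4.8))
('off_mark', 0.67, array([ 0.474 , -0.2225]), np.float64(118.5))
('start_button_top', 0.77, array([ 0.4861, -0.1664]), np.float64(98.5))
```

Call:
{"op": "jog_arm", "data": {"increments": [[0, 0, 0, 0, 0, 0, 0], [0, 0, 0, 0, 0, 0, 0]]}}

```text
time: 5.0
tool_pos: [0.5333, -0.2514, 0.0991]
tcp_rot: [-1.296, 1.04, -1.067]
wrist_force: [0.5, -0.3, 0.9]
width: -0.0
```

```bash
python3 -c "
from h import *
rel(-7.6); c=bar()
cv2.imwrite('pics/c4.png',cv2.resize(c['img'][150:330,140:320],(500,500),interpolation=2))"
```

```text
t 5.0 pos [ 0.5333 -0.2514  0.0991] xdeg -78.04 tilt -0.9999 along 0.0275 off 0.0275 F [ 0.46 -0.25  0.87] w -0.0
(0.69, 287, array([ 0.5217, -0.2797,  0.0958]), np.float32(-4.2))
('selector_nose', 0.57, array([ 0.5462, -0.2793]), np.float64(-5.6))
('off_mark', 0.69, array([ 0.4749, -0.2195]), np.float64(116.4))
('start_button_top', 0.65, array([ 0.4908, -0.1654]), np.float64(96.0))
```

View pics/c4.png

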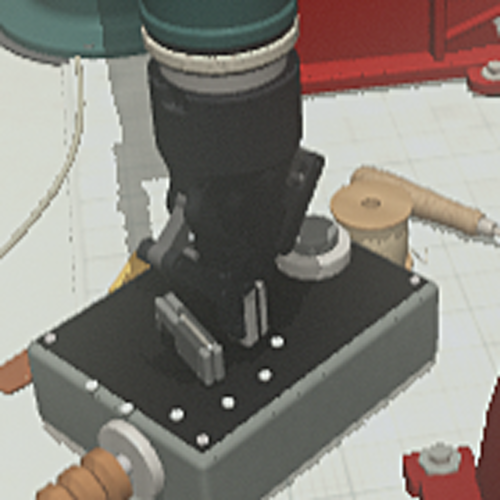

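The selector clicked to mark 4: the nose points at the dot at crop (228,402). I'll realign the fingers in the free space and take the second click.

Call:
{"op": "jog_arm", "data": {"increments": [[0, 0, 0, 0, 0.17, 0, 0], [0, 0, 0, 0, 0.17, 0, 0], [0.0, 0, 0.006, 0, 0, 0, 0], [0, 0, 0, 0, 0, 0, 0]]}}

```text
time: 5.75
tool_pos: [0.5398, -0.2522, 0.0993]
tcp_rot: [-1.134, 1.294, -1.321]
wrist_force: [0.4, -0.3, -0.3]
width: 0.001
```

```bash
python3 -c "
from h import *
rel(-7.6); c=bar(); print(state()[0]['q'])"
```

```text
t 5.75 pos [ 0.5398 -0.2522  0.0993] xdeg -97.83 tilt -0.9999 along 0.0341 off 0.0275 F [ 0.42 -0.35 -0.31] w 0.001Traceback (most recent call last):
  File "<string>", line 3, in <module>
    rel(-7.6); c=bar(); print(state()[0]['q'])
                 ~~~^^
  File "h.py", line 35, in bar
    vx,vy,_,_=cv2.fitLine((Q[:,:2]*1000).astype(np.float32),cv2.DIST_HUBER,0,.01,.01).ravel()
              ~~~~~~~~~~~^^^^^^^^^^^^^^^^^^^^^^^^^^^^^^^^^^^^^^^^^^^^^^^^^^^^^^^^^^^^
cv2.error: OpenCV(4.12.0) /io/opencv/modules/imgproc/src/linefit.cpp:50: error: (-215:Assertion failed) count > 0 in function 'fitLine2D_wods'
```

Call:
{"op": "jog_arm", "data": {"increments": [[0.004, 0, 0, 0, 0, 0, 0], [0.004, 0, 0, 0, 0, 0, 0], [0.003, 0, 0, 0, 0.05, 0, 0], [0, 0, 0, 0, 0, 0, 0]]}}

```text
time: 6.35
tool_pos: [0.5385, -0.2629, 0.0991]
tcp_rot: [-1.105, 1.331, -1.356]
wrist_force: [1.4, 0.7, 0.2]
width: -0.005
```

```bash
sed -i 's/        vx,vy/        if len(Q)<5: continue\n        vx,vy/' h.py; python3 -c "
from h import *
rel(-7.6); c=bar()"
```

```text
t 6.35 pos [ 0.5385 -0.2629  0.0991] xdeg -100.71 tilt -0.9998 along 0.0342 off 0.0168 F [1.35 0.75 0.21] w -0.005
(0.74, 261, array([ 0.5235, -0.2818,  0.0959]), np.float32(-7.4))
('selector_nose', 0.71, array([ 0.5463, -0.2862]), np.float64(-14.3))
('off_mark', 0.56, array([ 0.4793, -0.2218]), np.float64(113.5))
('start_button_top', 0.58, array([ 0.4938, -0.1613]), np.float64(94.3))
```

Contact now, with the bar moving slightly. I'll push on along the arc.

Call:
{"op": "jog_arm", "data": {"increments": [[0.003, 0, 0.0015, 0, 0.07, 0, 0], [0.003, 0, 0.0015, 0, 0.07, 0, 0], [0, 0, 0, 0, 0, 0, 0]]}}

```text
time: 6.98
tool_pos: [0.5397, -0.2691, 0.0991]
tcp_rot: [-1.025, 1.433, -1.456]
wrist_force: [-0.3, 0.7, 0.3]
width: -0.001
```

```bash
python3 -c "
from h import *
rel(-7.6); rel(-20);c=bar()"
```

```text
t 6.975 pos [ 0.5397 -0.2691  0.0991] xdeg -108.82 tilt -0.9999 along 0.0362 off 0.0108 F [-0.34  0.68  0.27] w -0.001
t 6.975 pos [ 0.5397 -0.2691  0.0991] xdeg -108.82 tilt -0.9999 along 0.033 off 0.0183 F [-0.34  0.68  0.27] w -0.001
(0.85, 201, array([ 0.5272, -0.2872,  0.096 ]), np.float32(-21.1))
('selector_nose', 0.95, array([ 0.5472, -0.2967]), np.float64(-25.9))
('off_mark', 0.78, array([ 0.4809, -0.2271]), np.float64(114.2))
('start_button_top', 0.6, array([ 0.4895, -0.1648]), np.float64(96.7))
```

Call:
{"op": "jog_arm", "data": {"increments": [[0.003, 0, 0.001, 0, 0.05, 0, 0], [0, 0, 0, 0, 0, 0, 0], [0, 0, 0, 0, 0, 0, 0], [0, 0, 0, 0, 0, 0, 0]]}}

```text
time: 7.72
tool_pos: [0.5394, -0.2718, 0.099]
tcp_rot: [-0.996, 1.467, -1.49]
wrist_force: [-1.4, -0.5, 0.4]
width: -0.0
```

```bash
python3 -c "
from h import *
rel(-20); rel(-37.6);c=bar()
cv2.imwrite('pics/c5.png',cv2.resize(c['img'][150:330,140:320],(500,500),interpolation=2))"
```

```text
t 7.725 pos [ 0.5394 -0.2718  0.099 ] xdeg -111.59 tilt -0.9999 along 0.0337 off 0.0157 F [-1.4  -0.49  0.37] w -0.0
t 7.725 pos [ 0.5394 -0.2718  0.099 ] xdeg -111.59 tilt -0.9999 along 0.0274 off 0.0251 F [-1.4  -0.49  0.37] w -0.0
(0.82, 206, array([ 0.5263, -0.2909,  0.0963]), np.float32(-38.8))
('selector_nose', 0.69, array([ 0.5367, -0.3008]), np.float64(-37.0))
('off_mark', 0.77, array([ 0.4789, -0.2234]), np.float64(114.4))
('start_button_top', 0.46, array([ 0.4884, -0.166 ]), np.float64(97.3))
```

View pics/c5.png

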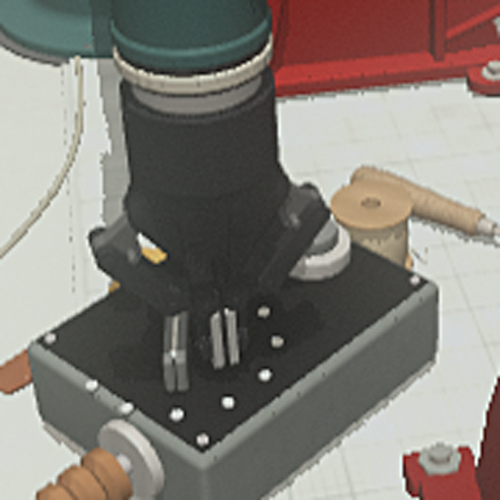

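The selector is at mark 5: the nose points at the fifth dot, crop (177,414), with the bar at about -38° against an expected -37.6°. Next I'll back off, lift and go over the button.

Call:
{"op": "jog_arm", "data": {"increments": [[-0.008, 0, 0, 0, 0, 0, 0], [0, -0.03, 0, 0, 0, 0, 0], [0, -0.03, 0, 0, 0, 0, 0], [0, 0, 0, 0, 0, 0, 0]]}}

```text
time: 8.48
tool_pos: [0.5416, -0.262, 0.1595]
tcp_rot: [-0.996, 1.469, -1.488]
wrist_force: [0.5, -0.0, 0.8]
width: -0.003
```

```bash
python3 -c "
from h import *
rel(-37.6); d,r=go([*BT,.135],np.deg2rad(-100));print(d.round(4),r.round(4))"
```

```text
t 8.475 pos [ 0.5416 -0.262   0.1595] xdeg -111.59 tilt -0.9999 along 0.0231 off 0.0342 F [ 0.48 -0.03  0.78] w -0.003
[-0.0706  0.0235 -0.0858] [-0.0144 -0.2023 -0.0007]
```

Call:
{"op": "jog_arm", "data": {"increments": [[-0.0235, 0, -0.0285, -0.014, 0, 0, 0], [-0.0235, 0.0, -0.0285, 0, 0, 0, 0], [-0.0235, 0.01, -0.0285, 0, 0, 0, 0], [0, 0, 0, 0, 0, 0, 0]]}}

```text
time: 8.98
tool_pos: [0.4849, -0.1609, 0.1447]
tcp_rot: [-1.007, 1.486, -1.477]
wrist_force: [0.0, -0.2, 0.3]
width: -0.003
```

```bash
python3 -c "
from h import *
rel(-37.6); d,r=go([*BT,.112],np.deg2rad(-111.6));print(d.round(4),r.round(4)); c=bar()
cv2.imwrite('pics/c6.png',cv2.resize(c['img'][150:330,140:320],(500,500),interpolation=2))"
```

```text
t 8.975 pos [ 0.4849 -0.1609  0.1447] xdeg -111.62 tilt -1.0 along -0.0834 off 0.0797 F [ 0.04 -0.23  0.27] w -0.003
[0.0026 0.0327 0.0046] [ 0.0047 -0.0003 -0.0027]
(0.78, 267, array([ 0.5188, -0.286 ,  0.0964]), np.float32(-37.6))
('selector_nose', 0.63, array([ 0.5418, -0.3044]), np.float64(-36.7))
('off_mark', 0.65, array([ 0.4778, -0.2203]), np.float64(114.2))
('start_button_top', 0.65, array([ 0.4891, -0.1644]), np.float64(96.9))
```

View pics/c6.png

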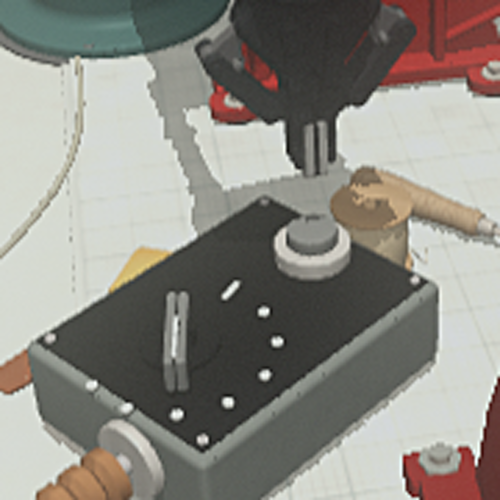

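The selector holds at mark 5, and the fingers are above the button. Next: descend and press.

Call:
{"op": "jog_arm", "data": {"increments": [[0.0025, 0.017, 0.0045, 0.005, 0, -0.003, 0], [0, 0.012, 0, 0, 0, 0, 0], [0, 0, 0, 0, 0, 0, 0]]}}

```text
time: 9.6
tool_pos: [0.4942, -0.1709, 0.1187]
tcp_rot: [-0.999, 1.476, -1.491]
wrist_force: [-0.1, -0.1, -0.8]
width: 0.003
```

```bash
python3 -c "
from h import *
rel(-37.6); d,r=go([*BT,.1],np.deg2rad(-111.6));print(d.round(4),r.round(4))"
```

```text
t 9.6 pos [ 0.4942 -0.1709  0.1187] xdeg -111.9 tilt -1.0 along -0.07 off 0.0775 F [-0.14 -0.11 -0.83] w 0.003
[-0.0033  0.0186 -0.0081] [-0.0093 -0.0052  0.001 ]
```

Call:
{"op": "jog_arm", "data": {"increments": [[-0.002, 0.0, -0.005, -0.009, 0, 0, 0], [0, 0.006, 0, 0, 0, 0, 0], [0, 0.003, 0, 0, 0, 0, 0], [0, 0, 0, 0, 0, 0, 0]]}}

```text
time: 10.1
tool_pos: [0.4908, -0.1673, 0.1102]
tcp_rot: [-1.003, 1.484, -1.487]
wrist_force: [0.2, -0.5, -0.3]
width: -0.001
```

```bash
python3 -c "
from h import *
rel(-37.6); d,r=go([*BT,.1],np.deg2rad(-111.6));print(d.round(4),r.round(4))"
```

```text
t 10.1 pos [ 0.4908 -0.1673  0.1102] xdeg -111.92 tilt -1.0 along -0.0749 off 0.0782 F [ 0.21 -0.47 -0.27] w -0.001
[-0.0013  0.0102 -0.0034] [-0.0013 -0.0056  0.0009]
```

Call:
{"op": "jog_arm", "data": {"increments": [[-0.001, 0.003, -0.002, 0, 0, 0, 0], [0, 0.003, 0, 0, 0, 0, 0], [0, 0.003, 0, 0, 0, 0, 0]]}}

```text
time: 10.48
tool_pos: [0.4894, -0.1655, 0.1015]
tcp_rot: [-1.003, 1.483, -1.487]
wrist_force: [-2.0, 0.2, 2.9]
width: 0.0
```

```bash
python3 -c "
from h import *
rel(-37.6)"
```

```text
t 10.475 pos [ 0.4894 -0.1655  0.1015] xdeg -111.91 tilt -1.0 along -0.0771 off 0.0788 F [-1.95  0.22  2.89] w 0.0
```

Call:
{"op": "jog_arm", "data": {"increments": [[0, 0.002, 0, 0, 0, 0, 0], [0, 0.002, 0, 0, 0, 0, 0], [0, 0.001, 0, 0, 0, 0, 0]]}}

```text
time: 10.85
tool_pos: [0.4895, -0.1655, 0.1]
tcp_rot: [-1.004, 1.484, -1.486]
wrist_force: [-4.6, 1.1, 7.7]
width: -0.001
```

```bash
python3 -c "
from h import *
rel(-37.6)"
```

```text
t 10.85 pos [ 0.4895 -0.1655  0.1   ] xdeg -111.91 tilt -1.0 along -0.077 off 0.0789 F [-4.62  1.07  7.73] w -0.001
```

Call:
{"op": "jog_arm", "data": {"increments": [[0, 0.004, 0, 0, 0, 0, 0], [0, 0.004, 0, 0, 0, 0, 0]]}}

```text
time: 11.1
tool_pos: [0.4897, -0.1656, 0.0995]
tcp_rot: [-1.005, 1.486, -1.485]
wrist_force: [-13.5, 5.2, 33.8]
width: -0.003
```

```bash
python3 -c "
from h import *
rel(-37.6)
c=read_camera('side')
cv2.imwrite('pics/c7.png',cv2.resize(c['img'][170:290,180:300],(500,500),interpolation=2))"
```

```text
t 11.1 pos [ 0.4897 -0.1656  0.0995] xdeg -111.9 tilt -1.0 along -0.0768 off 0.0789 F [-13.51   5.18  33.82] w -0.003
```

View pics/c7.png

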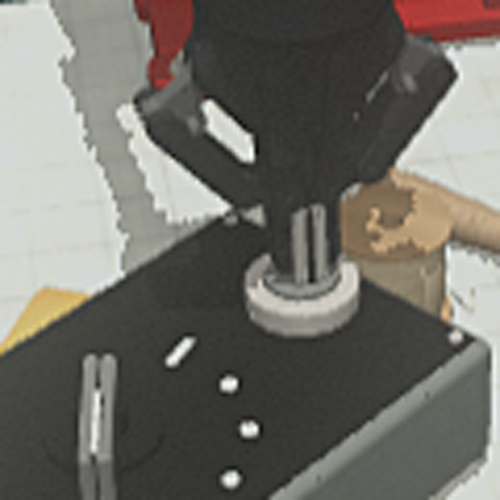

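The force rose sharply, to 34 N with no further travel, so the button is on its stop. The picture shows it sunk almost level with the collar. I'll release and lift clear.

Call:
{"op": "jog_arm", "data": {"increments": [[0, -0.01, 0, 0, 0, 0, 0], [0, -0.03, 0, 0, 0, 0, 0], [0, -0.04, 0, 0, 0, 0, 0], [0, -0.04, 0, 0, 0, 0, 0], [0, 0, 0, 0, 0, 0, 0], [0, 0, 0, 0, 0, 0, 0]]}}

```text
time: 11.9
tool_pos: [0.4903, -0.1659, 0.2225]
tcp_rot: [-1.004, 1.484, -1.486]
wrist_force: [-0.9, -0.1, -0.2]
width: 0.0
```

```bash
python3 -c "
from h import *
rel(-37.6);c=bar()
P=cloud(c,spotter.masks_of(c,'start_button')[0]['mask']);P=P[np.hypot(*(P[:,:2]-BT).T)<.012];print('button top z',np.median(P[:,2]))
P=cloud(c,spotter.masks_of(c,'burnisher')[0]['mask']);F=P[(P[:,2]>.06)&(P[:,2]<.078)&(P[:,0]<.62)];print(cv2.minAreaRect((F[:,:2]*1000).astype(np.float32)))
cv2.imwrite('pics/c8.png',cv2.resize(c['img'][150:330,140:320],(500,500),interpolation=2))"
```

```text
t 11.9 pos [ 0.4903 -0.1659  0.2225] xdeg -111.91 tilt -1.0 along -0.0762 off 0.0791 F [-0.91 -0.15 -0.24] w 0.0
(0.87, 258, array([ 0.5197, -0.2868,  0.0965]), np.float32(-37.5))
('selector_nose', 0.82, array([ 0.5372, -0.3042]), np.float64(-40.0))
('off_mark', 0.93, array([ 0.4834, -0.2259]), np.float64(111.2))
('start_button_top', 0.67, array([ 0.4841, -0.1601]), np.float64(99.0))
button top z 0.0922502395361513
((499.83209228515625, -235.4700927734375), (152.23178100585938, 207.07839965820312), 8.314371109008789)
```

View pics/c8.png

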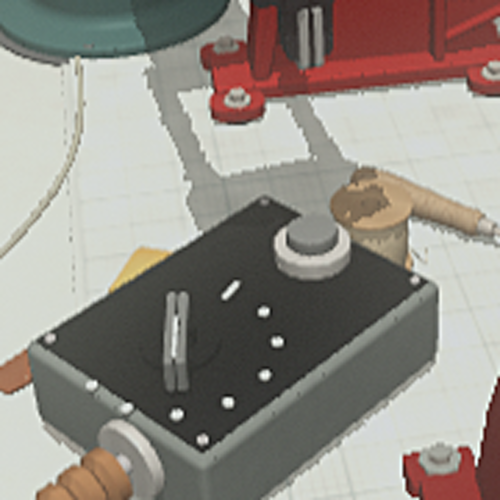

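The button is back up (top at 92 mm), the selector is at mark 5, the burnisher is where it was, and the arm is clear. I'll hand the job in.

```bash
python3 -c "
from h import *
print(bot.finish_job())"
```

```text
the job is handed in; nothing more can be done
None
```

I set the selector to mark 5, then pressed the start button once and let it come back up. The job is handed in, at about 12 s of the 58 s allowed.

- **Selector:** it started at mark 3. I pushed it clockwise with the shut fingertips, one click to mark 4 and one to mark 5, without running past. The last check put the bar at -37.5° against an expected -37.6°, and the picture shows the nose on the fifth dot.
- **Start button:** I pressed until the fingers stopped moving, where the upward force reached about 34 N, well above the 5 N spring. The total force at the wrist was about 37 N. That is more than the press needed; I had asked for too much travel in the last two rows. After lifting, the button top measured 92 mm, so it is fully up.
- **Burnisher and surroundings:** side-camera fits before and after agree to about 1 mm and 1° (7.2° against 8.3° yaw), which is within the measuring noise. The panel features and the spool look unmoved in the pictures. I did not measure the other loose things separately.
- **Disagreement:** single network readings of the nose and the off mark scattered by several degrees. I relied on the bar fit and the pictures instead.

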